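# Tilt the candle cradle to its marker for a slanted pour

## Robot

A 6-joint arm with a two-finger parallel gripper is mounted at the origin on the work surface. World frame = base frame: x ahead of the robot, y to its left, z up, the work surface at z = 0. Lengths are in m, angles in rad, forces in N, time in s.
With the tool pointing down it reaches from about 0.375 to 0.975 m from the base axis. Payload 3.8 kg.
Tool frame: the origin (TCP) lies midway between the tips of the shut fingers; the grasp point (between the pads) lies 19 mm behind it (arm.hold_point_z is the distance from the TCP to the grasp point, in m); z points along the fingers, y is the line along which they close (so a half turn about z gives the same grasp; the last joint's range is limited). The gripper opens to 88 mm and grips with 3 to 60 N. Pads are 18 mm wide; open, the fingers measure 123 mm over their backs; the gripper's body (75 mm by 187 mm) begins 45 mm behind the grasp point.
Start: joints at [-1.195, 0.264, 1.604, -0, 1.274, -0.037], TCP at [0.271, -0.618, 0.21] pointing down, gripper open.
Joint ranges: [-2.63, 2.63], [-0.94, 2.18], [0.31, 2.57], [-1.31, 4.45], [0, 2.66], [-2.55, 2.55]. Speed limits (rad/s): [2.57, 2.57, 3.14, 3.14, 3.14, 3.14].

## Interface

Orientations are given as a unit quaternion [w, x, y, z].
In Python, from station import arm, kinematics, cams, ticket gives the robot as it stands. Calls block until the motion is done:
- arm.goto(position, orientation): joint-space move of the TCP to a pose.
- arm.move_linear(position, rotation=None, vel=0.15, stop_force=None): straight line of the TCP; rotation=None keeps the orientation; vel is the mean speed in m/s. With stop_force (N) it stops when the force on the tool has changed by that much, and returns True; else False.
- arm.goto_joints(angles): joint-space move.
- arm.gripper_to(opening, newtons=None): opening from 0.0 (shut) to 1.0 (fully open); newtons is the grip in N (None keeps the last); returns when the fingers have stopped.
- arm.wait(seconds).
- kinematics.ik(position, orientation): joint angles nearest the present ones, or None.
- cams.get_image(name): name is "scene" or "top" or "wrist"; returns a dict with "img" (480x640x3 uint8, blue, green, red), "fx", "fy", "cx", "cy" (pixels), "T" (4x4, takes a point from camera to world coordinates). Camera axes: x right, y down, z forward; pixel columns grow to the right and rows downward; lengths in m; the calibration is good to about 2 mm. A picture is of the moment at which its call begins. There is no depth.
A pose or a line that the arm cannot do raises arm.IKError and nothing moves.
- ticket.hand_in(): hands the job in; it is judged then, once.
Readings, each from a call of its own:
- arm.read_clock(): time.
- arm.read_joint_pos(): joint angles.
- arm.read_qd(): joint speeds.
- arm.read_joint_torque(): joint torques, N m.
- arm.read_eef_pos(): TCP position.
- arm.read_ee_rot(): TCP orientation.
- arm.read_wrist_force(): force on the tool from outside, world axes, zero at the start.
- arm.read_moment(): the same for the moment, N m.
- arm.read_gripper_width(): opening from 0.0 (shut) to 1.0 (fully open).
- arm.read_grip_force(): force on a finger pad.
Only numpy, scipy, OpenCV 4.12 (cv2) and the standard library are available. Lean on these libraries where they do the work, as an engineer would, in place of code of your own. Each camera call takes 0.05 s, during which the arm holds its last target. There are 200 camera calls.

## Task

Set up the pour stand for a slanted candle layer: push the blue-balled lock lever fully over to its free side (away from the hinge), fold the jar cradle down from upright until its black pointer is on the red marker of the scale, then push the lever fully back to its locked side. Leave the red marker as it is set, and leave the jars, bottles and wax around the stand where they are.

Things in the scene. Friction and masses are not known exactly. Their poses are not given: they have to be found in the camera images.
- stand: Fixed plywood base plate of the pour stand, 240 x 240 x 14 mm: x -150 to 90, y -130 to 110 mm in its frame (origin at table level, z up). Cradle hinge along x at y = -90, z = 30 mm. White upright quadrant scale (outer radius 172 mm about the hinge) at x = 63 to 69 mm. Lock lever's block (50 x 70 x 25 mm) on the plate at x = -120, y = 0.
- cradle (a joint): Angle (rad) of the cradle, a light-wood board 100 mm wide, 200 long, 8 thick: 0 = flat towards the stand's +y, 1.57 = upright, to 1.75. Stiff hinge, stays where left, about 5 N at the free edge moves it. A glass jar (60 mm across) is clamped on its face that looks to -y when upright, up when tilted, reaching 69 mm off it.
- cradle_hinge (a point): Midpoint of the cradle's hinge axis. Axes move with the board: x along the hinge, y along the board towards its free edge, z out of the face that carries the jar (the axis lies in that face).
- push_strip (a point): On the cradle's jar-side face, 160 mm from the hinge, mid-width; axes as cradle_hinge. From 115 to 200 mm from the hinge (beyond the jar's mouth) that face is bare and can be pushed.
- pointer (a point): Point on the black needle (4 mm thick) which the board carries past the +x face of the quadrant: 180 mm from the hinge, in the plane of the board's jar face, x = 77 mm.
- marker (a joint): Angle (rad) at which the red marker tab is set on the quadrant, on the same scale as cradle. Not to be moved.
- marker_tip (a point): Point of the red marker tab (8 mm wide, on the quadrant's rim, sticking out 11 mm), 180 mm from the hinge; coincides with pointer when the cradle stands at the marker.
- lock (a joint): Lock lever (steel rod with blue ball 26 mm across). Swings in the stand's y-z plane about a pivot at stand x = -120, y = 0, z = 36 mm. Rad: 0 = leaning 0.6 rad to the stand's +y, FREE; 1.2 = leaning 0.6 rad to -y (towards the hinge side), LOCKED. Stays where it is left; about 1 N moves it.
- lock_tip (a point): Centre of the blue ball, 90 mm from the lever's pivot.
- amber_bottle: Bystander: amber glass bottle with white cap, 62 mm across, 150 mm tall. Origin: centre of its underside.
- dropper: Bystander: small teal bottle with white cap, 38 mm across, 85 mm tall. Origin: centre of its underside.
- jar_lilac: Bystander: lilac candle jar with brass lid, 68 mm across, 70 mm tall. Origin: centre of its underside.
- jar_sage: Bystander: sage-green candle jar with brass lid, 68 mm across, 70 mm tall. Origin: centre of its underside.
- tumbler: Bystander: empty clear glass tumbler, 70 mm across, 70 mm tall. Origin: centre of its underside.
- wax_bar: Bystander: cream wax bar, 60 x 110 x 28 mm, lying flat. Origin: centre of its underside.

How it is judged:
By the outcome, as a careful person would: the job done as asked, in the order asked, and still so for the second after the job is handed in, with the robot touching nothing.
It also fails if it takes over 61 s, if anything falls off the work surface, if the arm or the gripper's body presses on something with over 40 N, if the wrist force passes 120 N, or if a joint passes its speed limit or range.

## Working session

There is one attempt and no reset: what is moved stays moved. The work goes in short steps, each a Python script; the robot and the scene stay as the last script left them, time stands still between calls to the robot, and variables do not carry over. Pictures are saved under pics/ and viewed, at most 10 in all, crops included, and the job is handed in when it is done.

```bash
mkdir -p pics; ls; python3 - <<'E'
from station import arm,cams
import cv2,numpy as np
for n in("scene","top"):
    d=cams.get_image(n);cv2.imwrite(f"pics/{n}0.png",d["img"]);print(n,d["fx"],d["cx"],d["cy"],np.round(d["T"],4).tolist())
print(arm.read_clock())
E
```

```text
pics
scene 502.1080441024998 316.3880532940182 242.4489070371761 [[0.5069, 0.6943, -0.5108, 1.0333], [0.8619, -0.4171, 0.2883, -0.2194], [-0.0129, -0.5864, -0.8099, 0.7883], [0.0, 0.0, 0.0, 1.0]]
top 625.1206759190487 322.1016926097925 235.17812678144116 [[-0.0024, -0.9877, 0.1566, 0.3999], [-1.0, 0.0027, 0.0016, 0.0128], [-0.002, -0.1566, -0.9877, 1.4258], [0.0, 0.0, 0.0, 1.0]]
0.1
```

View pics/scene0.png

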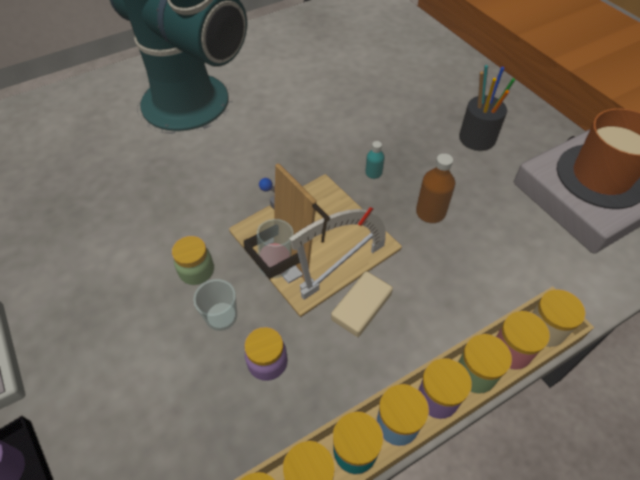

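View pics/top0.png

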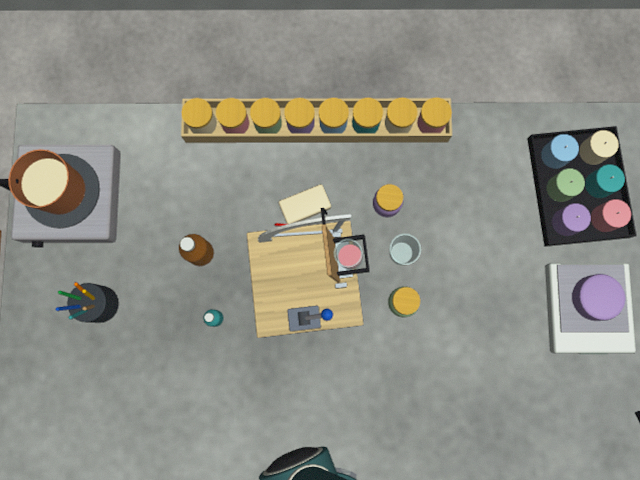

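The top view shows the stand with a small yaw: plate corners at about (248,233), (257,337) and (363,325), and the ball at (327,315) on the locked side. In the scene view the red marker is near (366,215) and the pointer near (322,225). Next I'll zoom both views for precise points.

```bash
python3 - <<'E'
import cv2
a=cv2.imread("pics/scene0.png")[160:320,220:410]
cv2.imwrite("pics/s1.png",cv2.resize(a,None,fx=3.75,fy=3.75,interpolation=cv2.INTER_CUBIC)[:600,:800])
a=cv2.imread("pics/top0.png")[190:345,235:425]
cv2.imwrite("pics/t1.png",cv2.resize(a,None,fx=3.75,fy=3.75,interpolation=cv2.INTER_CUBIC)[:600,:800])
E
```

```text
(no output)
```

View pics/s1.png

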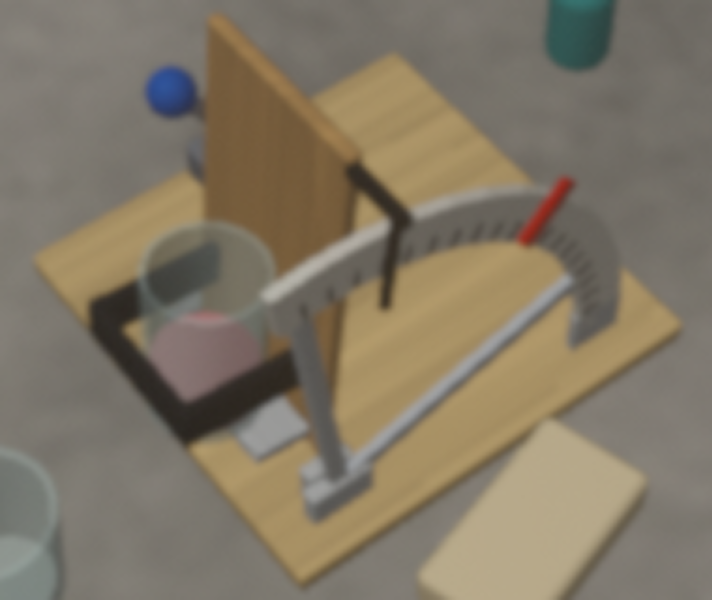

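View pics/t1.png

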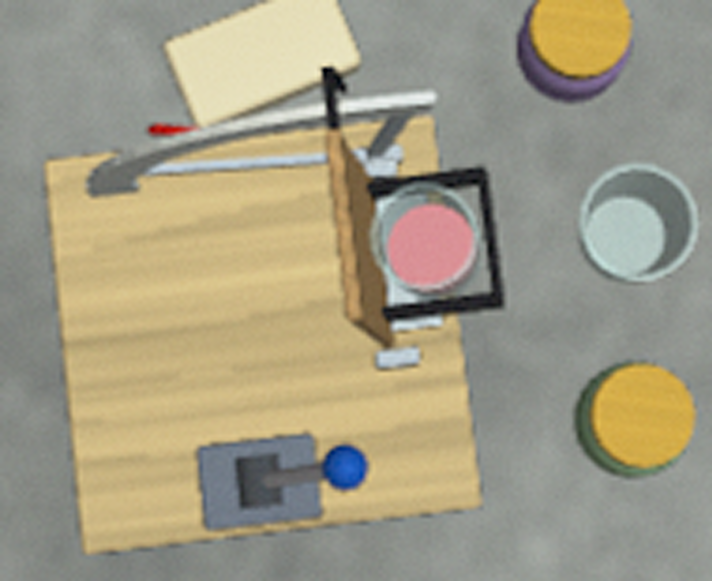

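Both crops show clear plate corners. In the scene crop, the red tab runs (525,240) to (568,182) and the needle (405,218) to (385,305). In the top crop, the ball is at (345,467) and the tab's outer end at (150,130). I'll fit the stand pose, marker and cradle angles from these.

```bash
cat > h.py <<'E'
import numpy as np
from scipy.optimize import least_squares
K={"scene":(502.108,316.388,242.449),"top":(625.1207,322.1017,235.1781)}
T={"scene":np.array([[0.5069,0.6943,-0.5108,1.0333],[0.8619,-0.4171,0.2883,-0.2194],[-0.0129,-0.5864,-0.8099,0.7883],[0,0,0,1]]),
"top":np.array([[-0.0024,-0.9877,0.1566,0.3999],[-1,0.0027,0.0016,0.0128],[-0.002,-0.1566,-0.9877,1.4258],[0,0,0,1]])}
def proj(c,P):
    q=T[c][:3,:3].T@(np.asarray(P)-T[c][:3,3]); f,cx,cy=K[c]
    return np.array([f*q[0]/q[2]+cx,f*q[1]/q[2]+cy])
def px(c,u,v):
    o=(220,160) if c=="scene" else (235,190)
    return np.array([(u+.5)/3.75-.5+o[0],(v+.5)/3.75-.5+o[1]])
def s2w(S,p):
    x,y,a=S; c,s=np.cos(a),np.sin(a)
    return np.array([x+c*p[0]-s*p[1],y+s*p[0]+c*p[1],p[2]])
def pt(t,r,x): return [x,-.09+r*np.cos(t),.03+r*np.sin(t)]
E
python3 - <<'E'
from h import *
z=.014
O=[("scene",37,260,[-.15,-.13,z]),("scene",395,53,[-.15,.11,z]),("scene",682,325,[.09,.11,z]),("scene",303,585,[.09,-.13,z]),
("top",47,160,[.09,.11,z]),("top",85,552,[-.15,.11,z]),("top",481,505,[-.15,-.13,z]),("top",433,117,[.09,-.13,z])]
f=lambda S:np.concatenate([proj(c,s2w(S,p))-px(c,u,v) for c,u,v,p in O])
s=least_squares(f,[.45,.05,.1],loss="soft_l1");S=s.x;print(S.tolist(),np.round(f(S).reshape(-1,2),1).tolist())
for b in(0,1.2):
    t=.6-b; P=s2w(S,[-.12,.09*np.sin(t),.036+.09*np.cos(t)]);print("ball",b,P,proj("top",P),proj("scene",P))
print("seen",px("top",345,467),px("scene",172,92))
def fit(obs,t0):
    g=lambda q:np.concatenate([proj(c,s2w(S,pt(q[0],r,x)))-px(c,u,v) for c,u,v,r,x in obs])
    r=least_squares(g,[t0]);return r.x,np.round(g(r.x),1)
for x in(.070,.074,.077):
    print("marker",x,fit([("scene",568,182,.183,x)],.8),fit([("top",152,130,.183,x)],.8))
print("ptr",fit([("scene",405,218,.182,.077)],1.5))
print("board",fit([("scene",357,158,.2,.05),("scene",213,18,.2,-.05)],1.5))
E
```

```text
[0.5581792551901975, 0.070272735226001, 0.11603351496494888] [[-3.0, -1.1], [-1.0, -0.9], [0.0, -0.3], [-1.8, -0.5], [-1.4, -1.7], [-0.9, -0.8], [0.2, -1.1], [-0.4, -2.5]]
ball 0 [0.43310283 0.10685604 0.11028021] [278.25870103 318.29341742] [308.83159702 160.39646355]
ball 1.2 [0.44486952 0.00590383 0.11028021] [326.60898932 312.49471657] [264.05040934 184.8462713 ]
seen [326.63333333 314.16666667] [265.5        184.16666667]
marker 0.07 (array([0.80136178]), array([ 0.2, -0.7])) (array([0.83274971]), array([-0.2, -0.6]))
marker 0.074 (array([0.83384129]), array([-0.1,  0.5])) (array([0.8271092]), array([-0.7, -2.4]))
marker 0.077 (array([0.85615829]), array([-0.2,  1.4])) (array([0.82266054]), array([-1.2, -3.8]))
ptr (array([1.38496848]), array([0.8, 1.8]))
board (array([1.42641284]), array([-0.2, -0.1, -0.4, -1.5]))
```

The fit holds: the predicted locked ball falls within 2 px of the seen one in both views. The marker is at about 0.82 rad and the cradle at about 1.4. Next is the lever: shut fingers, pushing from the -y side.

```bash
cat >> h.py <<'E'
from scipy.spatial.transform import Rotation as R
S=[0.5582,0.0703,0.1160]
def q(a=S[2]):
    x=(R.from_euler("z",a)*R.from_euler("x",np.pi)).as_quat(); return [x[3],x[0],x[1],x[2]]
def W(x,y,z): return s2w(S,[x,y,z])
E
python3 - <<'E'
from h import *
from station import arm,cams,kinematics
import cv2
print(np.round(kinematics.ik(W(-.12,-.115,.2),q()),2), [kinematics.ik(W(*p),q()) is not None for p in [(-.12,.1,.095),(0,-.13,.2),(0,.03,.15)]])
arm.gripper_to(0.0)
arm.goto(W(-.12,-.115,.20),q())
arm.move_linear(W(-.12,-.115,.095),vel=.15)
print(arm.read_clock(),arm.read_wrist_force())
print(arm.move_linear(W(-.12,.045,.095),vel=.06,stop_force=8))
p=np.array(arm.read_eef_pos());print(arm.read_clock(),arm.read_wrist_force(),R.from_euler("z",-S[2]).apply(p-[S[0],S[1],0]))
arm.move_linear(W(-.12,-.005,.095),vel=.08)
arm.move_linear(W(-.12,-.005,.23),vel=.2)
for n in("scene","top"): cv2.imwrite(f"pics/{n}2.png",cams.get_image(n)["img"])
a=cv2.imread("pics/scene2.png")[120:320,200:410]; b=cv2.imread("pics/top2.png")[170:370,235:425]
cv2.imwrite("pics/c2.png",np.hstack([cv2.resize(x,None,fx=2,fy=2,interpolation=3) for x in(a,b)])[:,:800])
E
```

```text
[-0.18 -0.15  2.06 -0.    1.23  1.27] [True, True, True]
4.3667 [-0.63030418 -0.48168571  0.55674784]
False
7.1833 [ 0.11356088 -0.13541261 -0.46977336] [-0.1199861   0.04485669  0.09500193]
```

View pics/c2.png

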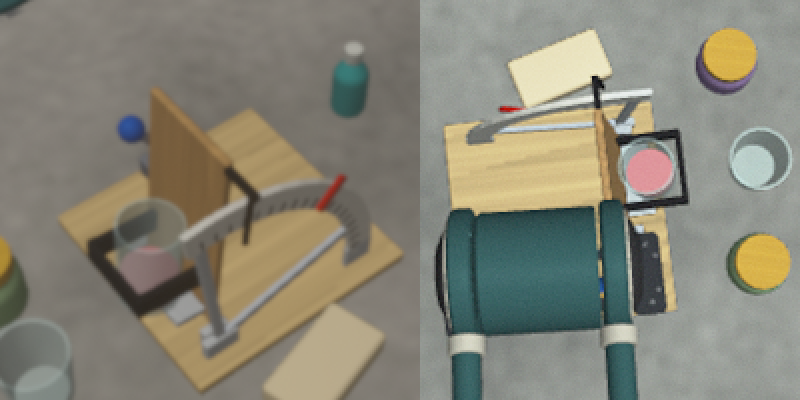

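The top view shows the arm above the lever, but the scene view shows no arm and the ball still at about (265,184). That scene frame looks stale, so I'll take fresh frames and compare.

```bash
python3 - <<'E'
from h import *
from station import arm,cams
import cv2
print(arm.read_eef_pos(),arm.read_clock(),arm.read_gripper_width())
i=[cams.get_image(n)["img"] for n in("scene","wrist","scene","top")]
print(np.round(cams.get_image("scene")["T"],3).tolist())
a0=cv2.imread("pics/scene0.png");a2=cv2.imread("pics/scene2.png")
for k in(a2,i[0],i[2]): print(np.abs(k.astype(int)-a0).mean())
print(np.abs(i[0].astype(int)-i[2]).mean())
cv2.imwrite("pics/scene3.png",i[2])
cv2.imwrite("pics/c3.png",np.vstack([np.hstack([cv2.resize(x,(400,300)) for x in(i[2],i[1])]),np.hstack([cv2.resize(x,(400,300)) for x in(i[3],a2)])]))
E
```

```text
[0.43826069 0.05147446 0.2279914 ] 8.8833 0.004382665889986497
[[0.507, 0.694, -0.511, 1.033], [0.862, -0.417, 0.288, -0.219], [-0.013, -0.586, -0.81, 0.788], [0.0, 0.0, 0.0, 1.0]]
4.191436631944445
4.207332899305555
4.207632378472222
0.4184375
```

View pics/c3.png

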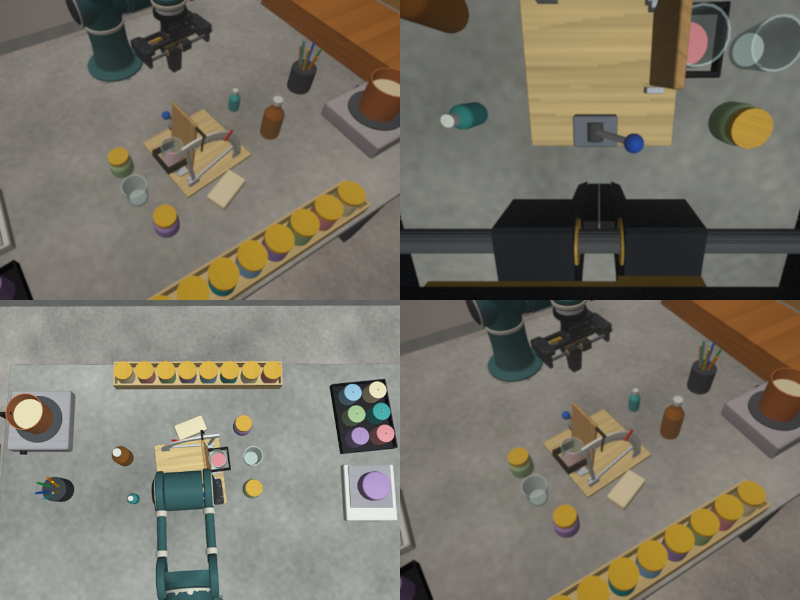

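The scene frame isn't stale: the gripper really is nearer the robot than the lever, and the push missed. I'll triangulate the ball with all three cameras and check the TCP projection.

```bash
python3 - <<'E'
from h import *
from station import arm,cams
import cv2
p=arm.read_eef_pos();print("tcp proj scene",proj("scene",p),"top",proj("top",p))
rays=[]
for n in("scene","top","wrist"):
    d=cams.get_image(n);h=cv2.cvtColor(d["img"],cv2.COLOR_BGR2HSV)
    m=cv2.inRange(h,(110,150,50),(128,255,255));k,_,st,ce=cv2.connectedComponentsWithStats(m)
    print(n,[(st[i].tolist(),np.round(ce[i],1).tolist()) for i in range(1,k) if st[i,4]>15], d["fx"],d["cx"],d["cy"])
    if n=="wrist": print(np.round(d["T"],4).tolist())
    if n!="top": print(np.round(d["T"],4).tolist()); 
E
```

```text
tcp proj scene [279.92892163 123.57605269] top [303.01219098 313.4559417 ]
scene [([260, 179, 10, 10, 74], [264.4, 183.3])] 502.1080441024998 316.3880532940182 242.4489070371761
[[0.5069, 0.6943, -0.5108, 1.0333], [0.8619, -0.4171, 0.2883, -0.2194], [-0.0129, -0.5864, -0.8099, 0.7883], [0.0, 0.0, 0.0, 1.0]]
top [] 625.1206759190487 322.1016926097925 235.17812678144116
wrist [([360, 217, 29, 28, 621], [374.0, 230.8])] 377.082103970019 318.2656227459143 244.80364576101712
[[0.1158, -0.9511, -0.2864, 0.5123], [-0.9933, -0.1108, -0.0337, 0.0596], [0.0003, 0.2884, -0.9575, 0.4051], [0.0, 0.0, 0.0, 1.0]]
[[0.1158, -0.9511, -0.2864, 0.5123], [-0.9933, -0.1108, -0.0337, 0.0596], [0.0003, 0.2884, -0.9575, 0.4051], [0.0, 0.0, 0.0, 1.0]]
```

```bash
python3 - <<'E'
from h import *
import cv2
g=cv2.cvtColor(cv2.imread("pics/scene3.png"),cv2.COLOR_BGR2GRAY)
for r in range(60,140,4): print(r,' '.join(f"{v:3d}" for v in g[r,250:312:3]))
for dz in(0,.019,.064): 
  for dy in (-.0175,0,.0175): print(dz,dy,proj("scene",s2w(S,[-.12,-.005+dy,.228+dz])).round(0))
E
```

```text
60  75 102 101  51  36  40  45  39  33  33  34  34  33  33  36  51  65 121 133 131 124
64  92  77  67  53  43  42  45  41  35  33  33  37  51  56  50  47  47  53  88  85  68
68  80  53  45  45  41  36  33  33  36  49  52  44  43  47  46  48  47  44  41  71 113
72  46  42  37  33  33  37  47  60  58  50  42  40  67  84  51  39  35  36  38 114 129
76  35  35  35  36  39  59  51  47  46  46  47  48  59  60  60  36  37  37  44 117 128
80  85 123 108  39  39  81  66  46  45  40  36  36  37  42  45  39  68 113 125 125 126
84 130 134 129  82  72  75  80  42  35  35  37  36  36  45 119 124 128 128 128 130 131
88 122 100  77  63  59  54  74  45  37  36  37  40  38  47 127 133 131 131 131 132 131
92  68  66  80 114 131 113  39  38  37  37  38  36  37  47 125 131 130 130 132 131 130
96 114 127 125 122 123 121  46  40  39  36  38  37  38  53 129 132 133 132 131 131 132
100 130 129 128 127 126 127  70  41  39  38  37  40  39  55 133 133 135 136 136 133 132
104 128 129 127 124 125 129  99  41  40  39  37  38  40  58 131 133 134 132 131 130 128
108 126 122 122 123 126 128 118  49  39  40  38  40  40  67 132 134 132 131 130 130 129
112 127 129 129 129 131 131 129 122  70  40  40  56 102 129 135 133 132 131 128 127 126
116 127 128 130 129 126 126 126 126 126 113 118 133 133 131 133 133 133 133 130 130 131
120 129 128 129 128 125 124 124 124 126 127 128 129 127 126 128 130 133 135 132 130 129
124 128 130 128 127 127 126 128 128 128 127 128 129 130 130 129 129 128 128 128 125 124
128 131 128 126 127 127 128 128 129 127 127 129 131 131 130 128 127 128 128 126 127 127
132 131 128 127 125 126 126 126 125 124 124 125 126 125 124 126 127 127 126 122 123 125
136 130 128 129 130 126 126 123 121 122 124 124 122 122 122 124 125 123 126 126 124 123
0 -0.0175 [271. 129.]
0 0 [280. 124.]
0 0.0175 [289. 120.]
0.019 -0.0175 [270. 120.]
0.019 0 [279. 115.]
0.019 0.0175 [288. 111.]
0.064 -0.0175 [268.  97.]
0.064 0 [277.  92.]
0.064 0.0175 [286.  88.]
```

The shut fingertips appear about 20 mm above the reported TCP in both the scene view (tip row 114 against a predicted 124) and the wrist view. The finger therefore passed over the ball, so I'll repeat the push lower with force logged.

```bash
cat >> h.py <<'E'
def ball(cams):
    import cv2
    d=cams.get_image("scene");h=cv2.cvtColor(d["img"],cv2.COLOR_BGR2HSV)
    k,_,st,ce=cv2.connectedComponentsWithStats(cv2.inRange(h,(110,150,50),(128,255,255)))
    return [(int(st[i,4]),np.round(ce[i],1).tolist()) for i in range(1,k) if st[i,4]>15],d["img"]
def loc(arm): 
    return np.round(R.from_euler("z",-S[2]).apply(np.array(arm.read_eef_pos())-[S[0],S[1],0]),4)
E
python3 - <<'E'
from h import *
from station import arm,cams
import cv2
arm.move_linear(W(-.12,-.11,.16),vel=.2)
arm.move_linear(W(-.12,-.11,.075),vel=.15,stop_force=6)
for y in(-.06,-.04,-.01,.045):
    r=arm.move_linear(W(-.12,y,.075),vel=.06,stop_force=8)
    b,i=ball(cams);print(r,loc(arm),arm.read_wrist_force().round(1),b,arm.read_clock())
    if y==-.04: cv2.imwrite("pics/m.png",cv2.resize(i[60:260,180:420],None,fx=2.5,fy=2.5,interpolation=3))
    if r:break
E
```

```text
False [-0.1206 -0.0597  0.0745] [-1.   0.7 -1.2] [(26, [271.6, 175.8])] 11.8167
False [-0.1202 -0.0396  0.0748] [-0.2  0.  -0.4] [] 12.35
False [-0.1202 -0.0098  0.0748] [ 0.3 -1.2 -0.3] [(49, [296.7, 162.3])] 13.05
True [-0.12    0.0253  0.0749] [ 0.6 -5.6  2.2] [(49, [311.2, 159.1])] 13.7417
```

View pics/m.png

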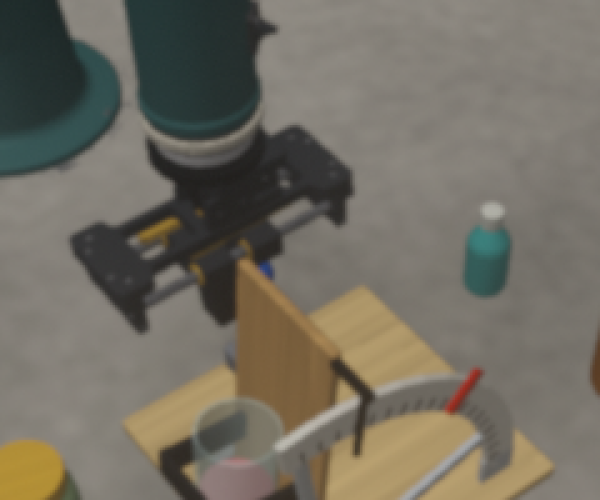

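The lever is now against its free stop: 5.6 N, ball at (311,159) against a predicted (309,160). Next I push the cradle along its arc, stopping at about 0.92 rad to look.

```bash
cat >> h.py <<'E'
def cr(th,r=.178,x=-.005,hw=.013,dz=.022): return W(x,-.09+r*np.cos(th)-hw,.03+r*np.sin(th)-dz)
E
python3 - <<'E'
from h import *
from station import arm,cams
import cv2
arm.move_linear(W(-.12,-.01,.075),vel=.1)
arm.move_linear(W(-.12,-.01,.29),vel=.25)
arm.move_linear(W(-.005,-.135,.29),vel=.25)
arm.move_linear(W(-.005,-.135,.19),vel=.15,stop_force=6)
print(loc(arm),arm.read_clock())
for th in(1.5,1.4,1.3,1.2,1.1,1.0,.95):
    r=.182-.012*(1.5-th)/.6
    s=arm.move_linear(cr(th,r),vel=.07,stop_force=20)
    print(th,s,arm.read_wrist_force().round(1))
    if s:break
i=cams.get_image("scene")["img"];cv2.imwrite("pics/s4.png",i)
cv2.imwrite("pics/s4c.png",cv2.resize(i[140:300,220:420],None,fx=3.75,fy=3.75,interpolation=2)[:600,:800]);print(arm.read_clock())
E
```

```text
[-0.0044 -0.1349  0.1912] 16.9
1.5 False [-0.1 -1.3 -0.3]
1.4 False [ 0.6 -0.7  0.4]
1.3 False [ 0.7 -0.4 -0.3]
1.2 False [ 0.9 -1.1  0.4]
1.1 False [-0.2 -1.  -1.3]
1.0 False [ 0.   1.1 -0.6]
0.95 False [ 0.8 -0.1  0.4]
20.0417
```

View pics/s4c.png

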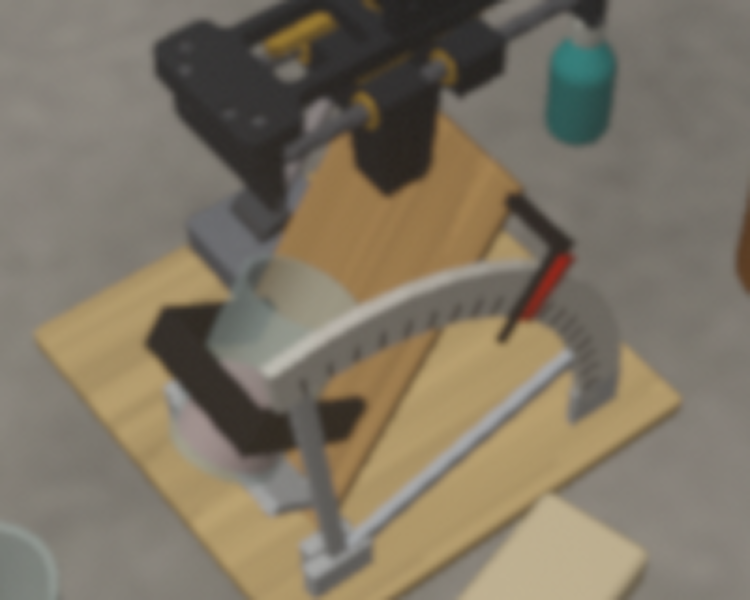

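The needle runs from (570,245) to (503,338) in the crop, just above the red tab, and the jar and clamp are clear. I'll back off and measure needle against tab in both views, allowing for parallax since the tab lies nearer the quadrant than the needle.

```bash
python3 - <<'E'
from h import *
from station import arm,cams
import cv2
c=cr(.95,.171);print(loc(arm))
arm.move_linear(W(-.07,-.09,.26),vel=.25)
I={n:cams.get_image(n)["img"] for n in("scene","top")}
out=[]
for n,(u,v) in(("scene",(345,182)),("top",(255,205))):
    cv2.imwrite(f"pics/{n}5.png",I[n]); a=I[n][v:v+60,u:u+50];b=cv2.imread(f"pics/{n}0.png")[v:v+60,u:u+50]
    out.append(np.vstack([cv2.resize(z,None,fx=5,fy=5,interpolation=2) for z in(b,a)])); print(n,(u,v))
a=I["top"][190:340,230:330]
cv2.imwrite("pics/c5.png",np.hstack(out+[cv2.resize(a,(290,435))if 0 else np.vstack([cv2.resize(a,(280,420)),np.zeros((180,280,3),np.uint8)])]))
print(arm.read_clock())
for n,r,x in(("scene",.183,.073),("scene",.183,.079),("top",.183,.073),("top",.183,.077)):
    print(n,x,[(t,proj(n,s2w(S,pt(t,r,x))).round(1).tolist(),proj(n,s2w(S,pt(t,.15,x))).round(1).tolist()) for t in(.827,.89)])
for n in I:
    im=cv2.imread(f"pics/{n}0.png").astype(int);m=(im[...,2]-np.maximum(im[...,0],im[...,1]))>60
    ys,xs=np.nonzero(m[205:245,255:300] if n=="top" else m[195:235,345:385]);o=(255,205) if n=="top" else (345,195)
    print(n,"red x",xs.min()+o[0],xs.max()+o[0],"y",ys.min()+o[1],ys.max()+o[1],xs.mean()+o[0],ys.mean()+o[1])
E
```

```text
[-0.0053 -0.0033  0.1466]
scene (345, 182)
top (255, 205)
20.9167
scene 0.073 [(0.827, [371.0, 208.3], [359.5, 224.3]), (0.89, [367.2, 207.9], [356.4, 224.1])]
scene 0.079 [(0.827, [373.5, 210.6], [361.9, 226.6]), (0.89, [369.7, 210.2], [358.7, 226.4])]
top 0.073 [(0.827, [274.5, 222.3], [286.0, 223.1]), (0.89, [278.4, 221.2], [289.2, 222.2])]
top 0.077 [(0.827, [274.3, 220.4], [285.8, 221.3]), (0.89, [278.2, 219.3], [289.0, 220.3])]
scene red x 358 371 y 208 224 364.4925373134328 216.13432835820896
top red x 275 286 y 223 225 279.3333333333333 224.16666666666666
```

View pics/c5.png

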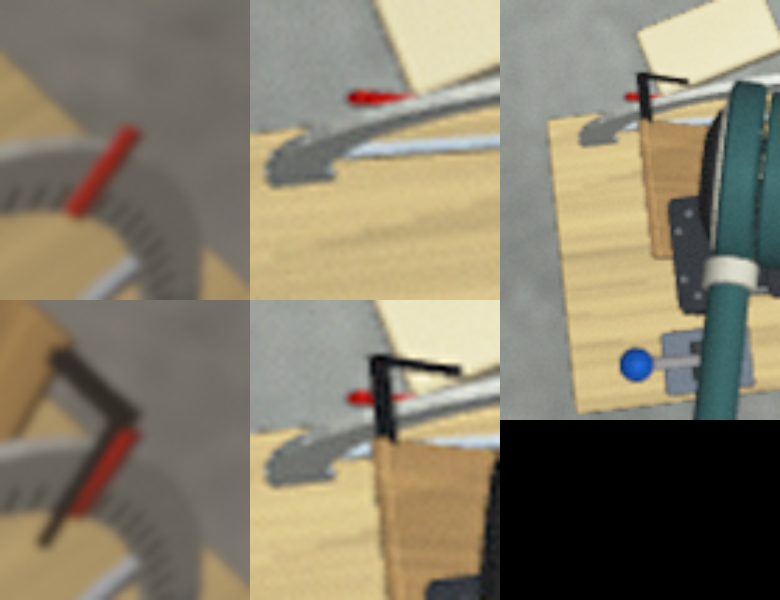

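In the top view the tab's outer end is at px (274.6,224.5) and the needle's corner at about (281.4,217.4). The needle is still short of the marker. I'll fit both angles jointly over the two views.

```bash
python3 - <<'E'
from h import *
def fit(o,p0):
    g=lambda p:np.concatenate([np.atleast_1d(proj(n,s2w(S,pt(p[0],p[1]+dr,p[2])))-np.array(ob)) for n,ob,dr in o]+[[(p[2]-p0[2])/.002,(p[1]-p0[1])/.004]])
    r=least_squares(g,p0);print(r.x.round(4),g(r.x).round(1))
# needle corner now, then at the start; tab
fit([("top",(281.4,217.4),0),("scene",(370,204.4),0)],[.9,.19,.077])
fit([("top",(235+331/3.75,190+74/3.75),0),("scene",(220+404/3.75,160+218/3.75),0)],[1.4,.19,.077])
fit([("top",(274.8,224.5),0),("scene",(371.4,207.6),0)],[.83,.183,.072])
# board free edge corners now (scene crop s4c: 520,188 ; top crop)
fit([("scene",(220+522/3.75,140+188/3.75),0),("top",(255+128/5,205+137/5),0)],[.9,.2,.05])
fit([("scene",(220+357/3.75,160+158/3.75),0),("scene",(220+357/3.75,160+158/3.75),0)],[1.4,.2,.05])
E
```

```text
[0.9559 0.1929 0.0783] [-1.9 -0.4 -1.8  0.4  0.6  0.7]
[1.4269 0.1901 0.0784] [-2.4 -0.6 -2.1  0.2  0.7  0. ]
[0.8149 0.1827 0.0709] [-0.9 -0.9 -0.6  0.2 -0.6 -0.1]
[0.9562 0.1992 0.0488] [-1.2  0.2 -1.5 -1.3 -0.6 -0.2]
[1.4221 0.199  0.0503] [-0.  -0.1 -0.  -0.1  0.2 -0.3]
```

```bash
python3 - <<'E'
from h import *
z=.014
C=[("scene",px("scene",u,v),p) for u,v,p in((37,260,[-.15,-.13,z]),(395,53,[-.15,.11,z]),(682,325,[.09,.11,z]),(303,585,[.09,-.13,z]))]+\
  [("top",px("top",u,v),p) for u,v,p in((47,160,[.09,.11,z]),(85,552,[-.15,.11,z]),(481,505,[-.15,-.13,z]))]
c5=lambda n,u,v:np.array([u/5+(345 if n=="scene" else 255)-.4,v/5+(182 if n=="scene" else 205)-.4])
N=[("top",c5("top",132,62),1),("scene",c5("scene",125,112),1),("top",px("top",331,74),0),("scene",px("scene",404,218),0)]
B=[("scene",np.array([220+522/3.75-.4,140+188/3.75-.4]),1),("top",c5("top",128,137),1),("scene",px("scene",357,158),0)]
M=[("top",c5("top",98,98)),("scene",c5("scene",132,127))]
def g(p):
    S,off=p[:3],{"scene":p[3:5],"top":p[5:7]};tm,t,re,xm=p[7],p[8:10],p[10],p[11]
    P=lambda n,q:proj(n,s2w(S,q))+off[n]
    r=[P(n,q)-o for n,o,q in C]+[P(n,pt(t[k],re,.0775))-o for n,o,k in N]+[P(n,pt(t[k],.2,.05))-o for n,o,k in B]+[P(n,pt(tm,.183,xm))-o for n,o in M]
    return np.concatenate(r+[p[3:7]/2,[(xm-.072)/.002]])
r=least_squares(g,[*S,0,0,0,0,.82,1.42,.93,.19,.072],loss="soft_l1",x_scale=[.01,.01,.01,1,1,1,1,.1,.1,.1,.01,.01])
print(r.x.round(4));print(g(r.x)[:-5].reshape(-1,2).round(1).tolist())
J=r.jac;cov=np.linalg.pinv(J.T@J);print("sd tm,t0,t1",np.sqrt(np.diag(cov))[7:10],"t1-tm sd",np.sqrt(cov[7,7]+cov[9,9]-2*cov[7,9]))
E
```

```text
[0.5575 0.0726 0.1198 0.5936 1.0418 1.5507 0.5535 0.8288 1.4406 0.9709
 0.1937 0.0707]
[[-1.6, -0.5], [0.1, -0.5], [1.4, -0.3], [0.1, -0.2], [-1.0, -0.7], [-0.1, 0.2], [1.0, -0.5], [-0.3, 1.0], [-0.9, 0.1], [-0.7, 0.5], [-1.2, -0.7], [0.5, 0.7], [0.1, -0.8], [0.2, 0.8], [0.8, 0.2], [0.6, 0.5]]
sd tm,t0,t1 [0.01843894 0.00937088 0.01133369] t1-tm sd 0.017870075817621206
```

Joint fit: cradle now about 0.955, marker about 0.83. I'll push on to a commanded 0.855 and look again.

```bash
python3 - <<'E'
from h import *
from station import arm,cams
import cv2
p=cr(.95,.171)
arm.move_linear(p+[0,-.005,.02],vel=.2)
for th in(.95,.90,.855):
    print(arm.move_linear(cr(th,.171),vel=.05,stop_force=20),loc(arm))
arm.move_linear(W(-.07,-.09,.26),vel=.25)
out=[]
for n,(u,v) in(("scene",(340,180)),("top",(250,200))):
    i=cams.get_image(n)["img"];cv2.imwrite(f"pics/{n}6.png",i)
    out.append(cv2.resize(i[v:v+60,u:u+50],None,fx=8,fy=8,interpolation=2))
cv2.imwrite("pics/c6.png",np.hstack(out));print(arm.read_clock())
E
```

```text
False [-0.0053 -0.0036  0.1468]
False [-0.0049  0.0037  0.142 ]
False [-0.0049  0.0098  0.1367]
23.8833
```

View pics/c6.png

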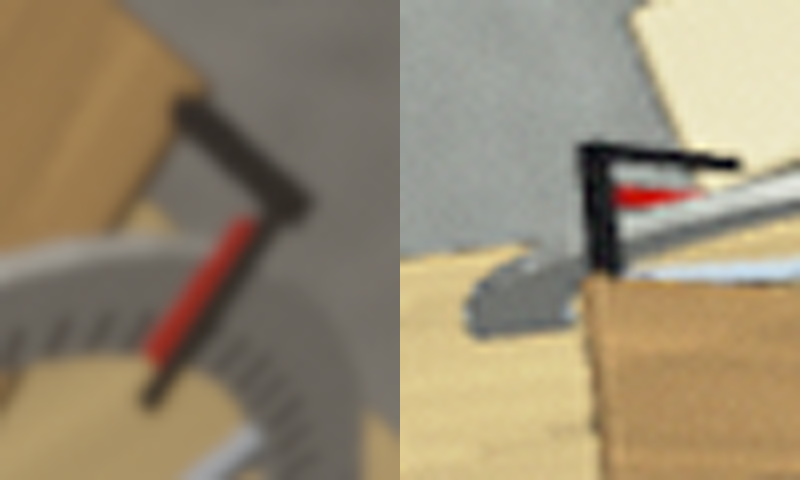

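The top view puts the tab's centre about 11 mm in x behind the needle, so at stand x about 0.066. In the scene view the needle should therefore appear about 4 px beyond the tab when they coincide; it is at about 2.6 px now, so roughly 0.03 rad remains. I'll refit with all states and the corrected tab x.

```bash
python3 - <<'E'
from h import *
z=.014
C=[("scene",px("scene",u,v),p) for u,v,p in((37,260,[-.15,-.13,z]),(395,53,[-.15,.11,z]),(682,325,[.09,.11,z]),(303,585,[.09,-.13,z]))]+\
  [("top",px("top",u,v),p) for u,v,p in((47,160,[.09,.11,z]),(85,552,[-.15,.11,z]),(481,505,[-.15,-.13,z]))]
c5=lambda n,u,v:np.array([u/5+(345 if n=="scene" else 255)-.4,v/5+(182 if n=="scene" else 205)-.4])
c6=lambda n,u,v:np.array([u/8+(340 if n=="scene" else 250)-.45,v/8+(180 if n=="scene" else 200)-.45])
# needle: outer corner (r=re) and inner end (r=ri)
N=[("top",c5("top",132,62),1,0),("scene",c5("scene",125,112),1,0),("top",px("top",331,74),0,0),("scene",px("scene",404,218),0,0),
("scene",c5("scene",43,243),1,1),("top",c5("top",210,71),1,1),("scene",px("scene",385,305),0,1),
("top",c6("top",194,152),2,0),("scene",c6("scene",290,207),2,0),("scene",c6("scene",150,401),2,1),("top",c6("top",338,163),2,1)]
B=[("scene",np.array([220+522/3.75-.4,140+188/3.75-.4]),1),("top",c5("top",128,137),1),("scene",px("scene",357,158),0),("scene",c6("scene",205,80),2),("top",c6("top",188,278),2)]
M=[("top",c5("top",98,98),.066),("scene",c5("scene",132,127),None)]
def g(p):
    S,off=p[:3],{"scene":p[3:5],"top":p[5:7]};tm,t,re,ri,xm=p[7],p[8:11],p[11],p[12],p[13]
    P=lambda n,q:proj(n,s2w(S,q))+off[n]
    r=[P(n,q)-o for n,o,q in C]+[P(n,pt(t[k],ri if e else re,.0775))-o for n,o,k,e in N]+[P(n,pt(t[k],.2,.05))-o for n,o,k in B]
    for n,o,x in M: r.append(P(n,pt(tm,.183,x or xm))-o)
    r.append(P("scene",pt(tm,p[14],xm))-c5("scene",74,213))
    return np.concatenate(r+[p[3:7]/2,[(xm-.0705)/.0015]])
r=least_squares(g,[*S,0,0,0,0,.82,1.42,.93,.86,.19,.14,.0705,.15],loss="soft_l1",x_scale=[.01,.01,.01,1,1,1,1,.1,.1,.1,.1,.01,.01,.01,.01])
print(r.x.round(4));print(g(r.x)[:-5].reshape(-1,2).round(1).tolist())
cov=np.linalg.pinv(r.jac.T@r.jac);print("sd",np.sqrt(np.diag(cov))[7:11],"t2-tm sd",np.sqrt(cov[7,7]+cov[10,10]-2*cov[7,10]))
E
```

```text
[0.5582 0.0728 0.1199 0.4016 0.799  1.6163 0.3962 0.8282 1.4426 0.972
 0.877  0.1935 0.1415 0.0699 0.148 ]
[[-1.5, -0.6], [0.1, -0.5], [1.5, -0.3], [0.3, -0.2], [-1.1, -1.1], [-0.2, -0.3], [0.9, -1.0], [-0.2, 0.5], [-0.8, 0.3], [-0.5, -0.0], [-1.3, -0.5], [-0.2, 0.0], [-0.3, 0.8], [0.3, -0.4], [0.2, 0.8], [-0.5, -1.0], [-0.4, 0.3], [-0.5, 1.0], [0.5, 0.7], [0.1, -1.3], [0.1, 0.9], [1.0, 1.3], [0.2, -1.8], [1.0, 1.9], [0.5, 0.2], [-0.0, -0.0]]
sd [0.01928301 0.00866167 0.01075791 0.01215568] t2-tm sd 0.01889784369128654
```

A correction to the top view: the tab's visible end is its lower corner, 4 mm off the centreline. With that, both views agree that about 0.028 rad remains. I'll push that last bit, check numerically against the previous frame, then lock the lever.

```bash
cat >> h.py <<'E'
def needle(im):
    "perpendicular px offset of the needle line from the tab line (scene)"
    import cv2
    g=im.max(2)[208:232,350:385]; ys,xs=np.nonzero(g<75); P=np.c_[xs+350,ys+208].astype(np.float32)
    vx,vy,x0,y0=cv2.fitLine(P,cv2.DIST_HUBER,0,.01,.01).ravel(); m=np.array([365.2,215.6])
    n=np.array([abs(vy),abs(vx)]);return len(P),float(n@(np.array([x0,y0])-m)),(vx,vy)
E
python3 - <<'E'
from h import *
from station import arm,cams
import cv2
for k in(5,6): print(k,needle(cv2.imread(f"pics/scene{k}.png")))
arm.move_linear(cr(.875,.171)+[0,-.005,.02],vel=.2)
for th in(.86,.827): print(arm.move_linear(cr(th,.171),vel=.05,stop_force=20),loc(arm))
arm.move_linear(cr(.827,.171)+[0,-.01,.06],vel=.15)
i=cams.get_image("scene")["img"];cv2.imwrite("pics/scene7.png",i);print(7,needle(i),arm.read_clock())
i=cams.get_image("top")["img"];cv2.imwrite("pics/top7.png",i)
for k in(5,6,7):
    t=cv2.imread(f"pics/top{k}.png").max(2).astype(int); print(k,[int(x) for x in t[219,264:290]],[int(x) for x in t[226,264:290]])
E
```

```text
5 (43, -3.0093436487491876, (np.float32(0.52405643), np.float32(-0.85168356)))
6 (46, 2.4027717649936804, (np.float32(0.57001585), np.float32(-0.8216337)))
False [-0.0052  0.0086  0.1373]
False [-0.0045  0.0129  0.1342]
7 (55, 3.240349601489846, (np.float32(0.58770174), np.float32(-0.8090777))) 26.2667
5 [160, 158, 158, 160, 157, 162, 159, 157, 163, 160, 163, 162, 161, 165, 136, 35, 32, 31, 61, 136, 156, 138, 171, 175, 170, 168] [161, 160, 161, 158, 159, 161, 163, 158, 160, 160, 153, 136, 133, 138, 145, 118, 24, 32, 33, 74, 153, 200, 200, 197, 197, 189]
6 [158, 154, 161, 161, 161, 159, 164, 142, 76, 29, 22, 37, 36, 42, 35, 18, 19, 22, 28, 18, 19, 40, 61, 63, 88, 148] [163, 159, 162, 159, 158, 157, 158, 164, 135, 30, 24, 33, 47, 112, 140, 141, 149, 167, 197, 194, 192, 193, 197, 197, 197, 187]
7 [106, 108, 109, 109, 110, 108, 112, 108, 111, 105, 109, 108, 107, 108, 106, 112, 105, 112, 109, 108, 108, 108, 107, 112, 112, 106] [115, 116, 112, 113, 116, 114, 115, 112, 116, 118, 113, 114, 116, 117, 113, 115, 112, 114, 113, 115, 113, 113, 111, 114, 116, 113]
```

The needle offset went from 2.40 to 3.24 px, about 0.015 rad, against a target of about 3.7 px. Both views now say about 0.009 rad is left, so I'll make one small nudge and re-measure with the arm clear.

```bash
python3 - <<'E'
from h import *
from station import arm,cams
import cv2
arm.move_linear(cr(.835,.171)+[0,-.003,.01],vel=.15)
for th in(.83,.817): print(arm.move_linear(cr(th,.171),vel=.04,stop_force=20),loc(arm))
arm.move_linear(W(-.07,-.09,.26),vel=.2)
o=[needle(cams.get_image("scene")["img"])[1] for _ in range(3)];print(np.round(o,2),arm.read_clock())
t=cams.get_image("top")["img"];cv2.imwrite("pics/top8.png",t);t=t.max(2).astype(int)
for r in(219,222,226): print([int(x) for x in t[r,264:282]], [int(x) for x in cv2.imread("pics/top6.png").max(2)[r,264:282]])
E
```

```text
False [-0.005   0.0125  0.1343]
False [-0.0047  0.0139  0.1332]
[3.53 3.53 3.53] 28.6667
[158, 156, 160, 157, 164, 137, 52, 25, 32, 28, 29, 27, 27, 25, 38, 53, 53, 61] [158, 154, 161, 161, 161, 159, 164, 142, 76, 29, 22, 37, 36, 42, 35, 18, 19, 22]
[161, 158, 159, 162, 157, 143, 85, 28, 35, 34, 87, 141, 164, 172, 168, 159, 163, 169] [165, 160, 156, 160, 159, 157, 161, 150, 105, 23, 37, 29, 82, 143, 163, 156, 158, 166]
[161, 159, 158, 158, 163, 163, 138, 32, 28, 34, 49, 101, 138, 134, 139, 140, 150, 169] [163, 159, 162, 159, 158, 157, 158, 164, 135, 30, 24, 33, 47, 112, 140, 141, 149, 167]
```

From the previous state the cradle has moved 0.020 rad by the scene view and 0.028 by the top view, which matches what remained. Now I lock the lever.

```bash
python3 - <<'E'
from h import *
from station import arm,cams
import cv2
arm.move_linear(W(-.12,-.05,.29),vel=.25)
arm.move_linear(W(-.12,.115,.29),vel=.25)
arm.move_linear(W(-.12,.115,.075),vel=.2,stop_force=6)
print(loc(arm),arm.read_clock())
r=arm.move_linear(W(-.12,-.06,.075),vel=.06,stop_force=8)
print(r,loc(arm),arm.read_wrist_force().round(1),arm.read_clock())
arm.move_linear(W(-.12,.02,.075),vel=.1)
arm.move_linear(W(-.12,.02,.30),vel=.25)
arm.move_linear(W(-.20,-.02,.32),vel=.25)
b,i=ball(cams);print(b,needle(i)[1],arm.read_clock());cv2.imwrite("pics/scene9.png",i)
E
```

```text
[-0.1189  0.115   0.0761] 31.1833
True [-0.1203 -0.0227  0.0747] [-1.   4.8  3.2] 33.2333
[(78, [264.4, 183.4])] 3.5703362607360885 35.4333
```

The ball is back at its original locked pixel (264.4,183.4) and the needle hasn't moved. One quick check that the bystanders are unmoved, then I hand in.

```bash
python3 - <<'E'
from station import arm,ticket
import cv2,numpy as np
d=np.abs(cv2.imread("pics/scene9.png").astype(int)-cv2.imread("pics/scene0.png")).max(2)
for n,(u,v) in dict(sage=(192,258),tumbler=(216,303),lilac=(265,353),wax=(362,302),amber=(435,190),dropper=(375,160)).items(): print(n,d[v-25:v+25,u-22:u+22].mean().round(1))
print(arm.read_qd().round(3));print(ticket.hand_in())
E
```

```text
sage 0.9
tumbler 0.8
lilac 0.9
wax 0.8
amber 1.0
dropper 1.5
[ 0.011  0.019 -0.011 -0.003  0.001 -0.002]
the job is handed in; nothing more can be done
None
```

The job is handed in, and no verdict came back: the lever went to its free stop, the cradle was folded to the red marker (within about 0.02 rad by camera), and the lever is back at its locked stop, with the jars, bottles and wax unmoved in the images, at about 35 s of the 61 s allowed.

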